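# Load the stud feed track of the letter welder

### The job

Load the feed track of the welding station: pull the sprung follower back by its black post and hook the post sideways into the pocket of the gate so that it stays back, then stand the two rectangular-footed studs in the track in front of it, stems up. Unhook the post and, keeping hold of it, ease the follower home until it presses the two studs together against the end stop, then let go. Do not let the follower snap forward, do not force the post against the gate or the studs into the track, and leave the other things on the table where they lie.

Things in the scene. Friction and masses are not known exactly. Their poses are not given: they have to be found in the camera images.
- track: Aluminium feed track fixed to the table: open channel, 40 mm wide inside, walls 4 mm. Origin at table height under the inner face of its closed end stop, on the centre line; x runs back along the channel away from the end stop, y across, z up. Floor 6 mm high, walls 26, flared lips to 32, end stop 36. Load between end stop (x = 0) and the follower's face (x = joint follower).
- track_slot (a point): Point on the track's centre line, x = 120 mm, at table height. Over it the gate, a dark steel plate 40 to 45 mm high, spans the channel with a slot for the post 20 mm wide (y = -10 to 10), about 56 mm long, ended at the back by a bar. Just before the bar a pocket opens to the track's +y: 18 mm long in x, out to y = 33, with a straight front shoulder.
- follower (a joint): Steel follower's place along the track's x, m: 0 = face on the end stop, 0.048 = two studs in between. A spring pushes it to 0 with 3.5 N at 0 plus 35 N/m. The gate is clamped by hand: its bar stops the post at a joint value between 0.084 and 0.112, different each time and not measured: find it by feel. Gate is rigid; over 30 N on it is forcing.
- cross (a joint): Sideways place of the post on the follower along the track's +y, m: 0 = centre line (stop), 0.024 = fully out (stop). Friction about 1 N, no spring. In the pocket beyond about 0.012 the post is caught by the shoulder, 4 mm forward of the bar (14 mm post, 18 mm pocket), and holds the follower back.
- knob_grip (a point): Grip point on the axis of the follower's upright black post, 14 mm diameter, 73 mm above the table; the post stands clear of the gate from 45 mm up to its top at 92 mm. Its axis is 45 mm behind the follower's face along the track's x; it moves with joints follower and cross.
- knob: The same black post; origin on its axis at table height. While it is hooked the shoulder backs it along the track: fingers that close along the track then press it on the gate with the grip force if off centre; closing across the track they do not.
- stud_a_mid (a point): Centre (29 mm above its underside) of an aluminium stud standing on the table: rectangular foot 24 mm along its x, 36 mm along its y, 22 mm tall, and on top a square stem 12 x 12 mm, 36 mm tall (58 mm in all, about 70 g). It goes in the track with the foot's 36 mm side across the channel (either way round), 2 mm play each side; over 35 N on a stud is forcing.
- stud_b_mid (a point): The second stud, identical to the first.
- round_stud_mid (a point): A bystander: a stud with a round foot, 34 mm diameter, otherwise the same. Centre, 29 mm above its underside. Not to be moved.
- crescent: Bystander: crescent steel blank 5 mm thick, about 120 mm long, lying flat.
- leaf: Bystander: leaf-shaped steel blank 90 x 24 x 5 mm, lying flat.
- driver: Bystander: screwdriver 160 mm long, lying.
- magnet: Bystander: steel magnet puck 32 mm diameter, 20 mm tall.
- gauge: Bystander: dark steel gauge block 50 x 20 x 12 mm.
Not all that is in view belongs to the job. Leave any pink, turquoise or yellow look-alike of the part that bears stud_b_mid alone.

How it is judged (in metres and radians):
On the way, in this order (a step that is already met when the one before it is completed fails the run):
1. the follower is hooked back in the gate's pocket and let go (value of joint follower above 0.075 m and value of joint cross above 0.012 m and contact force between the fingers and knob below 0.1 N), for 0.2 s.
2. both studs stand in the track in front of the hooked-back follower (value of joint follower above 0.075 m and value of joint cross above 0.012 m and x of stud_a_mid in the frame of track between 0.008 and 0.09 m and y of stud_a_mid in the frame of track between -0.006 and 0.006 m and z of stud_a_mid in the frame of track between 0.031 and 0.0385 m and angle between each of stud_a_mid, stud_b_mid's own z axis and vertical below 0.12 rad and x of stud_b_mid in the frame of track between 0.008 and 0.09 m and y of stud_b_mid in the frame of track between -0.006 and 0.006 m and z of stud_b_mid in the frame of track between 0.031 and 0.0385 m and contact force between the fingers and stud_a below 0.1 N and contact force between the fingers and stud_b below 0.1 N), for 0.2 s.
At the end, for the whole second after the job is handed in: The follower (0.044 to 0.051 m) presses both studs together against the end stop; both stand upright (within 0.12 rad) on the track's floor between the walls, their centres 8 to 40 mm from the end stop, at rest (x of stud_a_mid in the frame of track between 0.008 and 0.04 m and y of stud_a_mid in the frame of track between -0.006 and 0.006 m and z of stud_a_mid in the frame of track between 0.031 and 0.0385 m and angle between each of stud_a_mid, stud_b_mid's own z axis and vertical below 0.12 rad and x of stud_b_mid in the frame of track between 0.008 and 0.04 m and y of stud_b_mid in the frame of track between -0.006 and 0.006 m and z of stud_b_mid in the frame of track between 0.031 and 0.0385 m and value of joint follower between 0.044 and 0.051 m and linear speed of each of stud_a, stud_b below 0.02 m/s); the robot touches nothing.
It fails at once if the follower snaps forward (faster than 0.5 m/s) (velocity of joint follower below -0.5 m/s).
It fails at once if the post is forced against the gate or track (over 30 N) (contact force between knob and track above 30 N).
It fails at once if a stud is forced against the track or follower (over 35 N) (contact force between any of stud_a, stud_b and track above 35 N).
It fails at once if a bystander is pushed more than 30 mm (distance of any of round_stud_mid, crescent, leaf, driver, magnet, gauge from where it was at the start of the episode above 0.03 m).
It also fails if it takes over 72 s, if anything falls off the work surface, if the arm or the gripper's body presses on something with over 40 N, if the wrist force passes 120 N, or if a joint passes its speed limit or range.

### The arm

A 6-joint arm with a two-finger parallel gripper is mounted at the origin on the work surface. World frame = base frame: x ahead of the robot, y to its left, z up, the work surface at z = 0. Lengths are in mm, angles in rad, forces in N, time in s.
With the tool pointing down it reaches from about 300 to 775 mm from the base axis. Payload 14.6 kg.
Tool frame: the origin (TCP) lies at the very end of the fingers, on their centre line; the grasp point (between the pads) lies 19 mm behind it (r.grasp_offset is the distance from the TCP to the grasp point, in mm); x points along the fingers, z is the direction in which the jaws open and shut, and the axes are right-handed (so a half turn about x gives the same grasp; the last joint's range is limited). The gripper opens to 94 mm and grips with 3 to 60 N. Pads are 16 mm wide; open, the fingers measure 119 mm over their backs; the gripper's body (75 mm by 177 mm) begins 78 mm behind the grasp point.
Start: joints at [-1.415, 0.3, 1.521, -0, 1.321, -0.067], TCP at [121.522, -536.397, 205.446] pointing down, gripper open.
Joint ranges: [-3.03, 3.03], [-0.79, 2.21], [0.23, 2.52], [-1.04, 4.18], [0, 3.07], [-2.55, 2.55]. Speed limits (rad/s): [2.22, 2.22, 2.57, 3.14, 3.14, 3.14].

### API

Orientations are given as a 3x3 rotation matrix whose columns are the frame's x, y, z axes.
In Python, from station import r gives the robot as it stands.
- The arm moves only by the tool servo_tool, never from a script. Its argument "moves" is one flat list of numbers, 5 for each row, row after row: the shift along the tool's x, y, z in cm, then the turn about the tool's x in rad, then the gripper's target within -1 to 1 (shut at 1, half-way at 0, fully open at -1). In form: [tx, ty, tz, roll, fingers, tx, ty, tz, roll, fingers, ...]. A call has 1 to 12 rows; each row shifts and turns the commanded pose from where the row before left it, along the tool's axes as they then stand; what a row does not reach is not made up. A row lasts 1/8 s, in which the tool goes at most 62.5 mm and 10.7 degrees, less where a joint would pass 70% of its speed; a pose out of reach is approached as far as the arm can. A call is refused whole if a number of a shift passes 6.25 or a number of a turn 0.188, either way. A call with a gripper value outside its range is refused whole. The fingers move at their own pace and stop on an object; the grip force is fixed at half the most. Time passes only in rows, so rows that do not move let the fingers close. It gives the time, the measured TCP pose, the force and the opening at its end, in the units of the state.
- r.read_state(): the state, without advancing time (a new reading comes with each control period).
- r.read_camera(name): name is "side" or "top" or "wrist"; returns a dict with "frame" (400x640x3 uint8, blue, green, red), "intrinsics" (3x3 intrinsics, pixels), "position" and "attitude" of the camera in the world. Camera axes: x right, y down, z forward; pixel columns grow to the right and rows downward; lengths in mm; the calibration is good to about 2 mm. A picture is of the moment at which its call begins. There is no depth.
- r.job_done(): hands the job in, once; it reports no verdict.
The state is a dict: "t": time; "joints": joint angles; "qvel": joint speeds; "joint_efforts": joint torques, N m; "position": TCP position; "orientation": TCP orientation; "wrist_force": force on the tool from outside, world axes, zero at the start; "ft_torque": the same for the moment, N m; "gripper_width": finger opening in mm.
Only numpy, scipy, OpenCV 4.12 (cv2) and the standard library are available. Lean on these libraries where they do the work, as an engineer would, in place of code of your own. Each camera call takes 0.05 s, during which the arm holds its last target. There are 200 camera calls.

## Working session

There is one attempt and no reset: what is moved stays moved. The work goes in short steps, Python scripts to look and compute and a tool call to move; the robot and the scene stay as the last step left them, time stands still between calls to the robot, and variables do not carry over. Pictures are saved under pics/ and viewed, about 8 in all and at most 12, crops included, and the job is handed in when it is done.

Besides the shell and the picture viewer there is one more tool, called as name(argument=value, ...) on one line, values as JSON. servo_tool: Moves the arm, as the interface text tells. Its arguments: {"type":"object","properties":{"moves":{"type":"array"}},"required":["moves"]}

```bash
mkdir -p pics; cat > h.py <<'E'
import numpy as np, cv2
from station import r
def snap(n,f):
    c=r.read_camera(n); cv2.imwrite('pics/'+f+'.png',c['frame']); np.savez('pics/'+f+'.npz',K=c['intrinsics'],p=c['position'],R=c['attitude']); return c
def ray(f,u,v):
    d=np.load('pics/'+f+'.npz'); return d['p'], d['R']@np.linalg.inv(d['K'])@np.array([u,v,1.])
def at(f,u,v,z):
    p,d=ray(f,u,v); return p+d*(z-p[2])/d[2]
def proj(f,P):
    d=np.load('pics/'+f+'.npz'); q=d['K']@(d['R'].T@(np.array(P,float)-d['p'])); return q[:2]/q[2]
E
python3 - <<'E'
from h import *
for n in('top','side'):
    c=snap(n,n+'0'); print(n,c['position'],c['attitude'],c['intrinsics'])
s=r.read_state(); print(s['position'],s['orientation'],s['gripper_width'],s['t'],r.grasp_offset)
E
```

```text
top [442.9380757  -73.55371661 971.31560517] [[ 0.01521278 -0.99054224  0.13636214]
 [-0.99927342 -0.0198278  -0.03254973]
 [ 0.03494565 -0.13576789 -0.99012418]] [[385.19624265   0.         322.19044611]
 [  0.         385.19624265 194.2143215 ]
 [  0.           0.           1.        ]]
side [392.45747763 561.29813987 506.33753392] [[-0.96772596 -0.14211118  0.20811265]
 [-0.25192382  0.52460114 -0.81322078]
 [ 0.00639163 -0.8394034  -0.54347133]] [[391.77685883   0.         316.92065418]
 [  0.         391.77685883 204.38657672]
 [  0.           0.           1.        ]]
[ 121.49337895 -536.1709231   204.96886433] [[-1.73142595e-04  9.75278768e-01  2.20978039e-01]
 [ 1.00288671e-03  2.20978101e-01 -9.75278254e-01]
 [-9.99999482e-01  5.27537322e-05 -1.01635484e-03]] 93.85601724137173 0.1 18.8
```

View pics/top0.png

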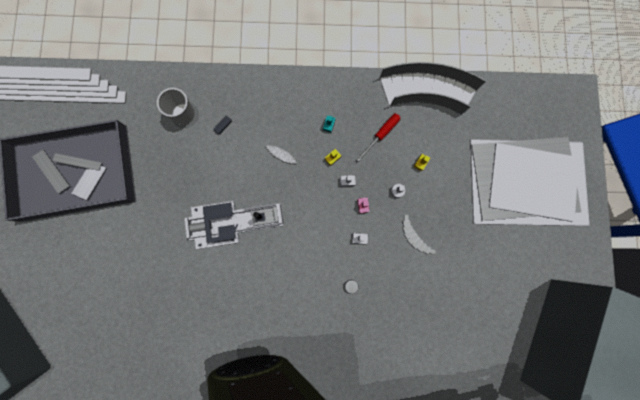

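View pics/side0.png

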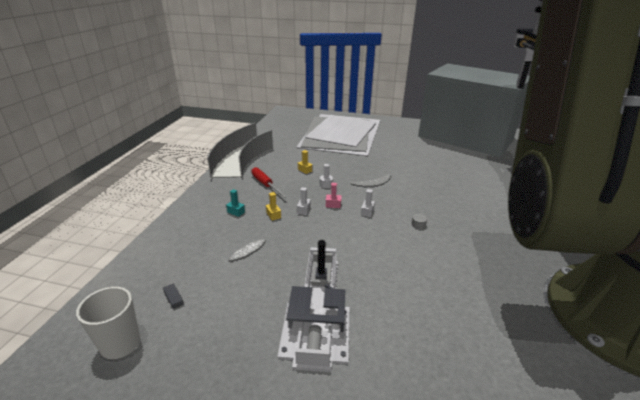

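The top view shows the track (end stop at about (282,213), post at (258,215), gate at (220,222)). Things that could be taken for the studs:
- Grey rectangular: (348,181) and (360,239)
- Round: (398,190)
- Pink: (363,205)
- Yellow: (333,157) and (423,162)
- Turquoise: (328,123)

I choose the two grey ones and check them in a close crop.

```bash
python3 - <<'E'
from h import *
a=cv2.imread('pics/top0.png')
A=cv2.resize(a[190:260,180:300],None,fx=6.66,fy=5,interpolation=cv2.INTER_CUBIC) if 0 else cv2.resize(a[190:260,180:300],(780,455)[:2],interpolation=cv2.INTER_CUBIC)
cv2.imwrite('pics/c1.png',A)   # 6.5x
B=cv2.resize(a[165:255,320:420],None,fx=6,fy=6,interpolation=cv2.INTER_CUBIC)
cv2.imwrite('pics/c2.png',B)
E
```

```text
(no output)
```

View pics/c1.png

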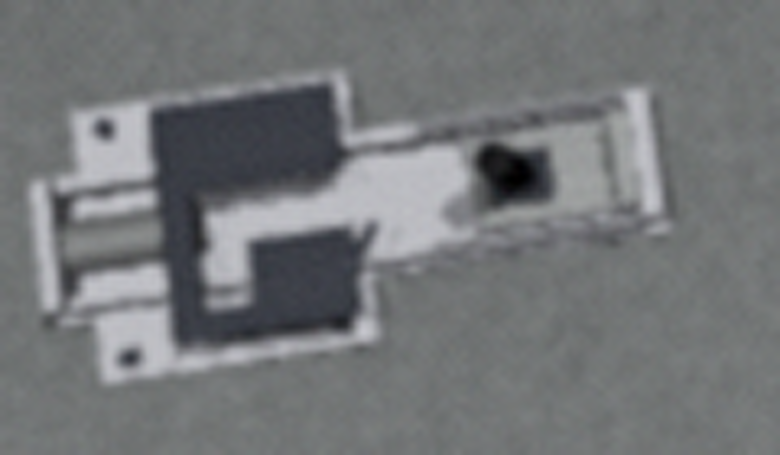

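View pics/c2.png

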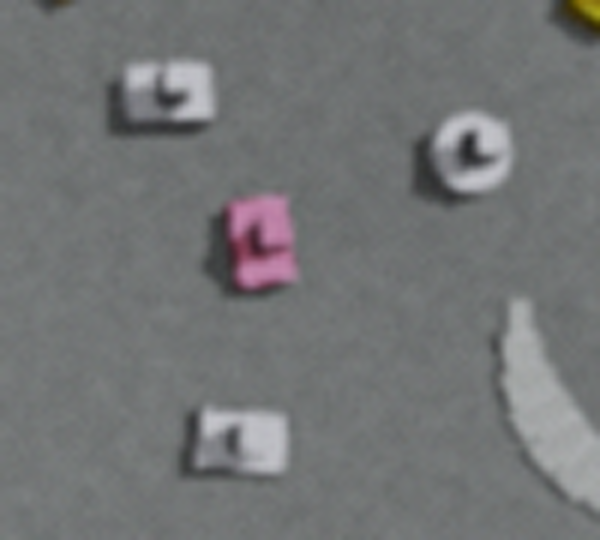

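The crops show the two grey rectangular-footed studs at crop (168,95) and (240,440), with the round one at (470,150). The pocket opens downward in the image, towards world −x, which agrees with the track's +y.

```bash
python3 - <<'E'
from h import *
np.set_printoptions(precision=1,suppress=True)
T=lambda u,v,z:at('top0',180+u/6.5,190+v/6.5,z)
S=lambda u,v,z:at('top0',320+u/6,165+v/6,z)
e1,e2=T(628,93,36),T(648,228,36); E_=(e1+e2)/2
print('endstop',e1,e2,E_,np.linalg.norm(e1-e2))
print('rear',T(36,185,32),T(48,318,32))
for q in [(153,112),(335,85),(175,345),(358,325),(335,150)]: print('gate',q,T(*q,45))
d=(T(335,85,45)-T(153,112,45))[:2]; print('dir',np.degrees(np.arctan2(-d[1],-d[0])))
d=((T(36,185,32)+T(48,318,32))/2-E_)[:2]; print('dir2',np.degrees(np.arctan2(d[1],d[0])),np.linalg.norm(d))
d=(e1-e2)[:2]; print('dir3',np.degrees(np.arctan2(d[1],d[0])))
print('posttop',T(495,155,92))
print('gate walls',T(350,140,26),T(372,265,26))
for n,cs in dict(a=[(125,63),(213,60),(215,125),(118,125)],b=[(203,405),(288,410),(287,475),(193,468)]).items():
    P=np.array([S(*c,22) for c in cs]); print(n,P[:,:2].tolist(),P.mean(0),np.linalg.norm(P-np.roll(P,-1,0),axis=1))
    d=P[1]-P[0]+P[2]-P[3]; print(np.degrees(np.arctan2(d[1],d[0])))
E
```

```text
endstop [544.7   6.3  36. ] [494.4  -2.7  36. ] [519.6   1.8  36. ] 51.108532780395535
rear [506.7 224.4  32. ] [457.8 216.9  32. ]
gate (153, 112) [533.4 179.4  45. ]
gate (335, 85) [544.7 113.4  45. ]
gate (175, 345) [448.5 166.7  45. ]
gate (358, 325) [456.8 101.   45. ]
gate (335, 150) [520.6 112.3  45. ]
dir 99.6890504257615
dir2 99.6870055382306 222.04978115816974
dir3 10.124427708803147
posttop [515.9  47.2  92. ]
gate walls [526.1 110.7  26. ] [479.4 100.4  26. ]
a [[622.0257707636923, -150.8552330108084], [624.1070374770477, -187.79357652168227], [596.5493496777218, -188.72590916043228], [595.7057741821069, -148.15841883406597]] [ 609.6 -168.9   22. ] [37.  27.6 40.6 26.5]
-87.83885129706495
b [[480.08473944757014, -184.16900762697202], [478.618022867949, -219.21630795833954], [452.1238793288208, -218.7784107948671], [454.36497437271555, -180.16987995667677]] [ 466.3 -200.6   22. ] [35.1 26.5 38.7 26. ]
-92.88181909875593
```

```bash
cat >> h.py <<'E'
def plan(P,zang,n,g,start=None):
    """rows to bring TCP to P with jaw axis (tool z) at zang deg, tool down"""
    s=r.read_state(); p=np.array(s['position']); R=np.array(s['orientation'])
    a0=np.degrees(np.arctan2(R[1,2],R[0,2])); dr=-(zang-a0+180)%360-180
    dr=((a0-zang+180)%360-180); d=(np.array(P)-p)/n; rows=[]
    for i in range(n):
        a=np.radians(a0-dr*i/n); z=np.array([np.cos(a),np.sin(a),0]); x=np.array([0,0,-1.]); y=np.cross(z,x)
        rows.append([round(float(v),3) for v in (d@x/10,d@y/10,d@z/10,np.radians(dr)/n,g)])
    print('from',p.round(1),round(a0,1),'roll deg',round(dr,1)); print(rows)
def st():
    s=r.read_state(); R=np.array(s['orientation']); print(round(s['t'],2),np.round(s['position'],1),'zang',round(float(np.degrees(np.arctan2(R[1,2],R[0,2]))),2),'F',np.round(s['wrist_force'],1),'w',round(s['gripper_width'],1))
E
python3 -c "
from h import *
plan((514,46.5,130),9.8,12,-1)"
```

```text
from [ 121.5 -536.2  205. ] -77.2 roll deg -87.0
[[0.625, 4.263, -4.013, -0.127, -1.0], [0.625, 4.735, -3.442, -0.127, -1.0], [0.625, 5.132, -2.817, -0.127, -1.0], [0.625, 5.447, -2.147, -0.127, -1.0], [0.625, 5.674, -1.442, -0.127, -1.0], [0.625, 5.811, -0.714, -0.127, -1.0], [0.625, 5.854, 0.025, -0.127, -1.0], [0.625, 5.804, 0.764, -0.127, -1.0], [0.625, 5.661, 1.491, -0.127, -1.0], [0.625, 5.428, 2.194, -0.127, -1.0], [0.625, 5.108, 2.862, -0.127, -1.0], [0.625, 4.705, 3.483, -0.127, -1.0]]
```

servo_tool(moves=[0.625, 4.26, -4.01, -0.127, -1, 0.625, 4.74, -3.44, -0.127, -1, 0.625, 5.13, -2.82, -0.127, -1, 0.625, 5.45, -2.15, -0.127, -1, 0.625, 5.67, -1.44, -0.127, -1, 0.625, 5.81, -0.71, -0.127, -1, 0.625, 5.85, 0.03, -0.127, -1, 0.625, 5.8, 0.76, -0.127, -1, 0.625, 5.66, 1.49, -0.127, -1, 0.625, 5.43, 2.19, -0.127, -1, 0.625, 5.11, 2.86, -0.127, -1, 0.625, 4.7, 3.48, -0.127, -1])

```text
t: 1.6
position: [513.3, 48.9, 130.1]
orientation: [[-0.0, -0.179, 0.984], [-0.0, 0.984, 0.179], [-1.0, -0.0, -0.0]]
wrist_force: [0.8, -0.7, -0.7]
gripper_width: 94.1
```

```bash
python3 - <<'E'
from h import *
c=snap('wrist','w1'); st(); print(c['position'],c['attitude'],c['intrinsics'])
E
```

```text
1.65 [515.3  53.3 129.1] zang 10.84 F [-0.5  2.3 -2. ] w 94.0
[500.97513993 120.50114384 310.2139228 ] [[ 9.83852232e-01  1.73590087e-01  4.36035155e-02]
 [ 1.78981665e-01 -9.53401184e-01 -2.42882165e-01]
 [-5.90292878e-04  2.46764390e-01 -9.69075326e-01]] [[318.44070076   0.         322.55131776]
 [  0.         318.44070076 198.34549599]
 [  0.           0.           1.        ]]
```

View pics/w1.png

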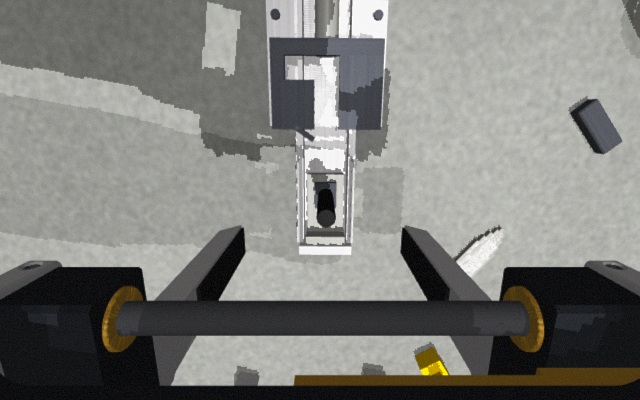

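The wrist view shows the post top at about (326,216), the gate from (268,39) to (381,128), and the end stop's top edge at (299–352, 247).

```bash
python3 - <<'E'
from h import *
np.set_printoptions(precision=1,suppress=True)
W=lambda u,v,z:at('w1',u,v,z)
st()
print('post',W(326,216,92))
g1=(W(268,39,45)+W(387,39,45))/2; g2=(W(273,128,45)+W(381,128,45))/2; e=(W(299,247,36)+W(352,247,36))/2
print('gate',g1,g2,'end',e, 'bar front',W(312,56,45),'bar back',W(330,39,45))
for d in (g1-e,g2-e): print(np.degrees(np.arctan2(d[1],d[0])),np.linalg.norm(d))
print(W(303,177,20),W(347,177,20))
E
```

```text
1.65 [515.3  53.3 129.1] zang 10.84 F [-0.5  2.3 -2. ] w 94.0
post [515.6  53.4  92. ]
gate [494.2 178.   45. ] [505.9 112.8  45. ] end [524.3   6.6  36. ] bar front [484.6 164.1  45. ] bar back [496.1 178.4  45. ]
99.96543121172634 174.2909899664947
99.83425435051026 108.15359265040854
[492.6  64.6  20. ] [532.6  71.9  20. ]
```

servo_tool(moves=[0, 0, 0, 0, -1, 0, 0, 0, 0, -1])

```text
t: 1.9
position: [512.1, 46.3, 130.4]
orientation: [[-0.0, -0.174, 0.985], [-0.0, 0.985, 0.174], [-1.0, -0.0, -0.0]]
wrist_force: [0.3, -0.2, -0.0]
gripper_width: 93.8
```

```bash
python3 - <<'E'
from h import *
snap('wrist','w2'); st()
a=cv2.imread('pics/w2.png')[20:270,240:420]; cv2.imwrite('pics/c3.png',cv2.resize(a,None,fx=2.4,fy=2.4,interpolation=cv2.INTER_CUBIC))
E
```

```text
1.95 [512.2  46.1 130.6] zang 9.98 F [1.2 0.  0.1] w 94.0
```

View pics/c3.png

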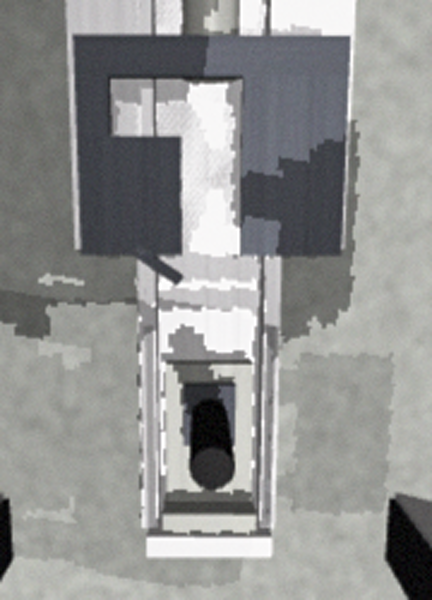

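The settled crop shows the post top at crop (211,467), the end stop's inner edge at y=537 between x=147 and 272, the bar front at y=77 and the shoulder at y=136.

```bash
python3 - <<'E'
from h import *
np.set_printoptions(precision=1,suppress=True)
W=lambda u,v,z:at('w2',240+u/2.4,20+v/2.4,z)
post=W(211,467,92); print('post',post)
g1=(W(75,37,45)+W(352,37,45))/2; g2=(W(78,255,45)+W(343,255,45))/2; e=(W(147,537,36)+W(272,537,36))/2
print('gate',g1,g2,'end',e)
for d in (g1-e,g2-e,post-e): print(np.degrees(np.arctan2(d[1],d[0])),np.linalg.norm(d[:2]))
t=np.radians(99.9); ux=np.array([np.cos(t),np.sin(t),0])
for n,q in dict(bar=(210,77),sh=(150,136),pockout=(110,100),slotL=(182,200),slotR=(241,200)).items():
    w=W(*q,45)-e; print(n,w@ux, w@np.array([-ux[1],ux[0],0]))
print('post',(post-e)@ux,(post-e)@np.array([-ux[1],ux[0],0]))
plan((512.5,46.5,54),9.9,3,-1)
E
```

```text
post [515.6  52.   92. ]
gate [494.4 178.2  45. ] [505.4 111.7  45. ] end [523.9   7.2  36. ]
99.80992280289632 173.53124797763368
100.07245051179797 106.06682361420447
100.57712900117603 45.492515204595
bar 161.80840911143846 0.7704887723581493
sh 143.97541492661242 20.282719991875073
pockout 154.90224409796033 33.05687334440014
slotL 123.93375711401376 9.904378199471378
slotR 123.95934483147265 -9.753955982480068
post 45.48933831250462 0.5376239678499299
from [512.2  46.1 130.6] 10.0 roll deg 0.1
[[2.553, 0.012, 0.012, 0.0, -1.0], [2.553, 0.012, 0.012, 0.0, -1.0], [2.553, 0.012, 0.012, 0.0, -1.0]]
```

```bash
python3 - <<'E'
from h import *
np.set_printoptions(precision=1,suppress=True)
c=snap('side','s1')
for P in [(515.6,52,92),(515.9,47.2,92)]: print(proj('side0',P))
s=r.read_state(); R=np.array(s['orientation']); p=np.array(s['position'])
for sg in(-1,1):
  for y in (-8,8):
    q=p+R[:,2]*sg*47+R[:,1]*y; print(q,'wrist',proj('w2',q),'side',proj('s1',q))
a=cv2.imread('pics/w2.png'); b=c['frame']
A=cv2.resize(a[200:300,215:435],(660,300),interpolation=cv2.INTER_CUBIC)
B=cv2.resize(b[190:300,255:395],(382,300),interpolation=cv2.INTER_CUBIC)
cv2.imwrite('pics/c4.png',np.vstack([A,np.pad(B,((0,0),(0,278),(0,0)))]))
E
```

```text
[320.7 241.6]
[321.3 239.9]
[467.4  30.  130.7] wrist [244.8 254.2] side [352.3 220. ]
[464.6  45.8 130.7] wrist [243.1 229.4] side [352.3 225.6]
[560.   46.3 130.7] wrist [398.9 254.3] side [296.2 217.1]
[557.2  62.  130.7] wrist [400.5 229.5] side [295.  222.6]
```

View pics/c4.png

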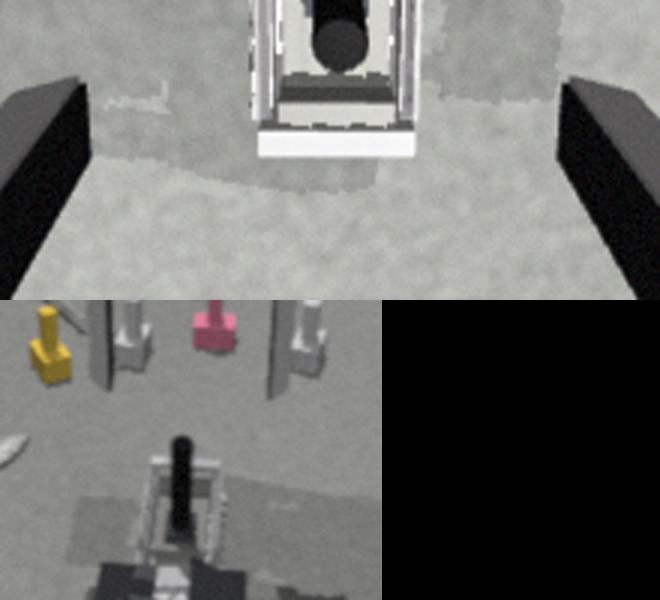

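```bash
python3 - <<'E'
from h import *
plan((514.7,50.8,55),9.9,4,-1)
E
```

```text
from [512.3  46.  130.7] 10.0 roll deg 0.1
[[1.893, 0.107, 0.08, 0.0, -1.0], [1.893, 0.107, 0.08, 0.0, -1.0], [1.893, 0.107, 0.08, 0.0, -1.0], [1.893, 0.107, 0.08, 0.0, -1.0]]
```

servo_tool(moves=[0.9, 0.21, 0.16, 0, -1, 2.2, 0.21, 0.16, 0, -1, 2.4, 0, 0, 0, -1, 2.05, 0, 0, 0, -1, 0, 0, 0, 0, 1, 0, 0, 0, 0, 1, 0, 0, 0, 0, 1, 0, 0, 0, 0, 1, 0, 0, 0, 0, 1, 0, 0, 0, 0, 1])

```text
t: 3.25
position: [515.0, 51.7, 55.1]
orientation: [[0.0, -0.175, 0.985], [0.0, 0.985, 0.175], [-1.0, -0.0, 0.0]]
wrist_force: [0.5, 0.0, 0.1]
gripper_width: 37.2
```

```bash
python3 - <<'E'
from h import *
st(); snap('wrist','w3'); 
E
```

```text
3.25 [515.   51.7  55.1] zang 10.08 F [0.5 0.  0.1] w 37.2
```

Still closing; continue.

servo_tool(moves=[0, 0, 0, 0, 1, 0, 0, 0, 0, 1, 0, 0, 0, 0, 1, 0, 0, 0, 0, 1, 0, 0, 0, 0, 1])

```text
t: 3.92
position: [515.0, 51.7, 54.9]
orientation: [[0.0, -0.175, 0.985], [0.0, 0.985, 0.175], [-1.0, 0.0, 0.0]]
wrist_force: [0.1, 0.2, -0.3]
gripper_width: 13.8
```

```bash
python3 - <<'E'
from h import *
st(); np.set_printoptions(precision=1,suppress=True)
s=r.read_state(); e=np.array([522.7,6.2]); t=np.radians(99.9); d=np.array(s['position'])[:2]-e
print(d@[np.cos(t),np.sin(t)],d@[-np.sin(t),np.cos(t)])
E
```

```text
3.92 [515.   51.7  54.9] zang 10.08 F [ 0.1  0.2 -0.3] w 13.8
46.147682884243316 -0.2646624977153156
```

servo_tool(moves=[0, 0.4, 0, 0, 1, 0, 0.8, 0, 0, 1, 0, 1.0, 0, 0, 1, 0, 1.0, 0, 0, 1, 0, 1.0, 0, 0, 1, 0, 1.0, 0, 0, 1, 0, 1.0, 0, 0, 1, 0, 0.8, 0, 0, 1, 0, 0.6, 0, 0, 1, 0, 0.4, 0, 0, 1, 0, 0, 0, 0, 1])

```text
t: 5.3
position: [500.8, 131.0, 54.9]
orientation: [[-0.0, -0.176, 0.984], [-0.0, 0.984, 0.176], [-1.0, -0.0, -0.0]]
wrist_force: [2.6, -5.9, -1.7]
gripper_width: 13.4
```

servo_tool(moves=[0, 0.4, 0, 0, 1, 0, 0.4, 0, 0, 1, 0, 0.4, 0, 0, 1, 0, 0.4, 0, 0, 1, 0, 0.2, 0, 0, 1, 0, 0, 0, 0, 1])

```text
t: 6.05
position: [497.6, 148.5, 54.9]
orientation: [[-0.0, -0.176, 0.984], [-0.001, 0.984, 0.176], [-1.0, -0.001, -0.0]]
wrist_force: [2.0, -7.1, -1.0]
gripper_width: 13.4
```

servo_tool(moves=[0, 0.2, 0, 0, 1, 0, 0.2, 0, 0, 1, 0, 0, 0, 0, 1])

```text
t: 6.42
position: [496.9, 152.4, 54.9]
orientation: [[-0.0, -0.176, 0.984], [-0.001, 0.984, 0.176], [-1.0, -0.001, -0.0]]
wrist_force: [2.6, -6.5, -0.7]
gripper_width: 13.4
```

servo_tool(moves=[0, 0.15, 0, 0, 1, 0, 0.15, 0, 0, 1, 0, 0, 0, 0, 1])

```text
t: 6.8
position: [496.4, 155.3, 54.9]
orientation: [[-0.0, -0.176, 0.984], [-0.001, 0.984, 0.176], [-1.0, -0.001, -0.0]]
wrist_force: [2.1, -7.0, -0.9]
gripper_width: 13.7
```

servo_tool(moves=[0, 0.1, 0, 0, 1, 0, 0.1, 0, 0, 1, 0, 0, 0, 0, 1])

```text
t: 7.18
position: [496.0, 157.2, 54.9]
orientation: [[-0.0, -0.176, 0.984], [-0.001, 0.984, 0.176], [-1.0, -0.001, -0.0]]
wrist_force: [1.6, -7.7, -0.6]
gripper_width: 13.3
```

servo_tool(moves=[0, 0.1, 0, 0, 1, 0, 0, 0, 0, 1])

```text
t: 7.42
position: [495.9, 158.2, 54.9]
orientation: [[-0.0, -0.176, 0.984], [-0.001, 0.984, 0.176], [-1.0, -0.001, -0.0]]
wrist_force: [2.3, -7.6, -0.6]
gripper_width: 13.3
```

servo_tool(moves=[0, 0.05, 0, 0, 1, 0, 0, 0, 0, 1])

```text
t: 7.68
position: [495.8, 158.7, 54.9]
orientation: [[-0.0, -0.175, 0.984], [-0.001, 0.984, 0.175], [-1.0, -0.001, -0.0]]
wrist_force: [2.2, -6.9, -1.2]
gripper_width: 13.6
```

servo_tool(moves=[0, 0.05, 0, 0, 1, 0, 0, 0, 0, 1])

```text
t: 7.92
position: [495.7, 159.2, 54.9]
orientation: [[-0.0, -0.175, 0.984], [-0.001, 0.984, 0.175], [-1.0, -0.001, -0.0]]
wrist_force: [2.4, -5.9, -0.9]
gripper_width: 13.5
```

servo_tool(moves=[0, 0.05, 0, 0, 1, 0, 0, 0, 0, 1])

```text
t: 8.18
position: [495.6, 159.7, 54.9]
orientation: [[-0.0, -0.175, 0.984], [-0.001, 0.984, 0.175], [-1.0, -0.001, -0.0]]
wrist_force: [1.9, -7.6, 0.0]
gripper_width: 13.5
```

servo_tool(moves=[0, 0.05, 0, 0, 1, 0, 0, 0, 0, 1])

```text
t: 8.43
position: [495.5, 160.0, 54.9]
orientation: [[-0.0, -0.175, 0.984], [-0.001, 0.984, 0.175], [-1.0, -0.001, -0.0]]
wrist_force: [2.6, -7.9, -1.0]
gripper_width: 13.4
```

servo_tool(moves=[0, 0.05, 0, 0, 1, 0, 0, 0, 0, 1])

```text
t: 8.68
position: [495.5, 160.2, 54.9]
orientation: [[-0.0, -0.175, 0.984], [-0.001, 0.984, 0.175], [-1.0, -0.001, -0.0]]
wrist_force: [2.8, -10.6, -0.9]
gripper_width: 13.3
```

servo_tool(moves=[0, -0.22, 0, 0, 1, 0, 0, 0, 0, 1, 0, 0, -0.3, 0, 1, 0, 0, -0.3, 0, 1, 0, 0, 0, 0, 1])

```text
t: 9.3
position: [489.6, 157.4, 54.9]
orientation: [[-0.001, -0.175, 0.984], [-0.001, 0.984, 0.175], [-1.0, -0.001, -0.001]]
wrist_force: [0.2, -7.0, 1.4]
gripper_width: 13.7
```

servo_tool(moves=[0, 0, -0.3, 0, 1, 0, 0, -0.3, 0, 1, 0, 0, 0, 0, 1])

```text
t: 9.68
position: [483.7, 156.3, 54.9]
orientation: [[-0.001, -0.176, 0.984], [-0.001, 0.984, 0.176], [-1.0, -0.001, -0.001]]
wrist_force: [1.0, -8.5, 0.1]
gripper_width: 13.9
```

servo_tool(moves=[0, 0, -0.3, 0, 1, 0, 0, -0.3, 0, 1, 0, 0, -0.2, 0, 1, 0, 0, 0, 0, 1])

```text
t: 10.18
position: [475.9, 154.9, 54.9]
orientation: [[-0.001, -0.176, 0.984], [-0.001, 0.984, 0.176], [-1.0, -0.001, -0.001]]
wrist_force: [1.5, -7.0, 0.8]
gripper_width: 13.4
```

servo_tool(moves=[0, -0.1, 0, 0, 1, 0, -0.05, 0, 0, 1, 0, 0, 0, 0, 1])

```text
t: 10.55
position: [476.2, 153.4, 54.9]
orientation: [[-0.001, -0.175, 0.984], [-0.001, 0.984, 0.175], [-1.0, -0.001, -0.001]]
wrist_force: [0.5, -7.2, 0.6]
gripper_width: 13.5
```

servo_tool(moves=[0, -0.05, 0, 0, 1, 0, 0, 0, 0, 1])

```text
t: 10.8
position: [476.2, 152.9, 54.9]
orientation: [[-0.001, -0.175, 0.984], [-0.001, 0.984, 0.175], [-1.0, -0.001, -0.001]]
wrist_force: [0.9, -7.1, -0.1]
gripper_width: 13.5
```

servo_tool(moves=[0, -0.05, 0, 0, 1, 0, 0, 0, 0, 1])

```text
t: 11.05
position: [476.3, 152.5, 54.9]
orientation: [[-0.001, -0.175, 0.984], [-0.001, 0.984, 0.175], [-1.0, -0.001, -0.001]]
wrist_force: [0.4, -7.9, 0.4]
gripper_width: 13.4
```

servo_tool(moves=[0, -0.05, 0, 0, 1, 0, 0, 0, 0, 1])

```text
t: 11.3
position: [476.4, 152.2, 54.9]
orientation: [[-0.001, -0.175, 0.984], [-0.0, 0.984, 0.175], [-1.0, -0.0, -0.001]]
wrist_force: [-0.4, -4.1, 1.3]
gripper_width: 13.8
```

servo_tool(moves=[0, -0.05, 0, 0, 1, 0, 0, 0, 0, 1])

```text
t: 11.55
position: [476.6, 151.9, 54.9]
orientation: [[-0.001, -0.175, 0.985], [0.001, 0.985, 0.175], [-1.0, 0.001, -0.001]]
wrist_force: [-3.3, 2.2, 1.2]
gripper_width: 13.5
```

servo_tool(moves=[0, 0, 0, 0, -0.4, 0, 0, 0, 0, -0.4, 0, 0, 0, 0, -0.4, 0, 0, 0, 0, -0.4, -3, 0, 0, 0, -0.4, -5, 0, 0, 0, -0.4, -5, 0, 0, 0, -0.4, 0, 0, 0, 0, -0.4])

```text
t: 12.55
position: [478.4, 151.7, 188.5]
orientation: [[0.006, -0.175, 0.985], [0.002, 0.985, 0.175], [-1.0, 0.0, 0.007]]
wrist_force: [0.2, 1.3, -0.4]
gripper_width: 65.7
```

```bash
python3 - <<'E'
from h import *
c=snap('wrist','w4'); d=snap('side','s2'); st()
cv2.imwrite('pics/c5.png',np.hstack([cv2.resize(c['frame'][100:300,200:450],None,fx=1.6,fy=1.6),cv2.resize(d['frame'][200:360,230:430],(400,320))]))
np.set_printoptions(precision=1,suppress=True); print(proj('w4',(476.6,151.9,92)))
# stud look pose above a; 
plan((607,-150,160),-88,11,-0.4)
E
```

```text
12.65 [476.8 151.3 184.6] zang 10.08 F [ 0.6  0.3 -0.9] w 65.7
[319.3 200.3]
from [476.8 151.3 184.6] 10.1 roll deg 98.1
[[0.223, -2.904, 0.686, 0.156, -0.4], [0.223, -2.763, 1.128, 0.156, -0.4], [0.223, -2.555, 1.542, 0.156, -0.4], [0.223, -2.285, 1.92, 0.156, -0.4], [0.223, -1.96, 2.25, 0.156, -0.4], [0.223, -1.587, 2.527, 0.156, -0.4], [0.223, -1.176, 2.742, 0.156, -0.4], [0.223, -0.737, 2.892, 0.156, -0.4], [0.223, -0.28, 2.971, 0.156, -0.4], [0.223, 0.184, 2.978, 0.156, -0.4], [0.223, 0.643, 2.914, 0.156, -0.4]]
```

View pics/c5.png

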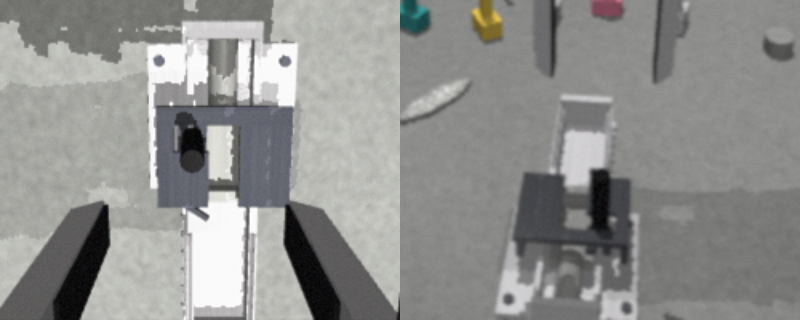

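The post is caught in the pocket: its top is at wrist pixel (320,200), where the gripped TCP position predicts (319,200). Next I go over stud A for a close look.

servo_tool(moves=[0.22, -2.9, 0.69, 0.156, -0.4, 0.22, -2.76, 1.13, 0.156, -0.4, 0.22, -2.56, 1.54, 0.156, -0.4, 0.22, -2.29, 1.92, 0.156, -0.4, 0.22, -1.96, 2.25, 0.156, -0.4, 0.22, -1.59, 2.53, 0.156, -0.4, 0.22, -1.18, 2.74, 0.156, -0.4, 0.22, -0.74, 2.89, 0.156, -0.4, 0.22, -0.28, 2.97, 0.156, -0.4, 0.22, 0.18, 2.98, 0.156, -0.4, 0.22, 0.64, 2.91, 0.156, -0.4, 0, 0, 1.5, 0, -0.4])

```text
t: 14.15
position: [606.4, -166.2, 158.4]
orientation: [[-0.003, 1.0, 0.031], [0.001, 0.031, -1.0], [-1.0, -0.003, -0.001]]
wrist_force: [-0.6, 0.6, 0.1]
gripper_width: 66.0
```

servo_tool(moves=[0, 0, 0, 0, -0.4, 0, 0, 0, 0, -0.4])

```text
t: 14.4
position: [606.7, -164.4, 160.6]
orientation: [[-0.0, 0.999, 0.033], [0.0, 0.033, -0.999], [-1.0, -0.0, -0.0]]
wrist_force: [-0.2, 0.1, -0.3]
gripper_width: 66.0
```

```bash
python3 - <<'E'
from h import *
st(); c=snap('wrist','w5')
print(proj('w5',(610,-167,58)))
cv2.imwrite('pics/c6.png',cv2.resize(c['frame'][120:320,200:460],None,fx=3,fy=3,interpolation=cv2.INTER_CUBIC))
E
```

```text
14.4 [ 606.7 -164.4  160.6] zang -88.09 F [-0.2  0.1 -0.3] w 66.0
[327.01524399 194.6164822 ]
```

View pics/c6.png

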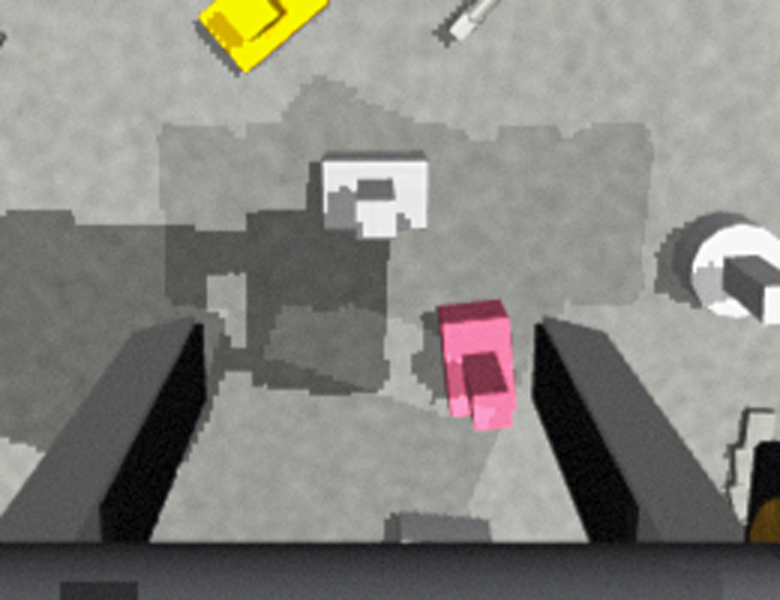

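Stud A's stem top is at crop (376,218) and its foot is square to the tool axes. The pink look-alike is at (478,370).

```bash
python3 - <<'E'
from h import *
np.set_printoptions(precision=1,suppress=True)
W=lambda u,v,z:at('w5',200+u/3,120+v/3,z)
print('stem',W(376.5,218,58),'size',np.linalg.norm(W(357,218,58)-W(396,218,58)))
print('foot',[W(*q,22) for q in((322,160),(428,160),(428,230),(322,230))])
A=W(376.5,218,58)
plan((A[0],A[1],32),-88.1,8,-0.4)
E
```

```text
stem [ 611.8 -165.6   58. ] size 11.858728831724695
foot [array([ 622.8, -147.1,   22. ]), array([ 623.9, -182.8,   22. ]), array([ 599.6, -184. ,   22. ]), array([ 598.4, -147.6,   22. ])]
from [ 606.7 -164.3  160.8] -88.1 roll deg -0.0
[[1.61, 0.063, 0.017, -0.0, -0.4], [1.61, 0.063, 0.017, -0.0, -0.4], [1.61, 0.063, 0.017, -0.0, -0.4], [1.61, 0.063, 0.017, -0.0, -0.4], [1.61, 0.063, 0.017, -0.0, -0.4], [1.61, 0.063, 0.017, -0.0, -0.4], [1.61, 0.063, 0.017, -0.0, -0.4], [1.61, 0.063, 0.017, -0.0, -0.4]]
```

servo_tool(moves=[1.5, 0.26, 0.07, 0, -0.4, 3, 0.25, 0.07, 0, -0.4, 3.5, 0, 0, 0, -0.4, 3, 0, 0, 0, -0.4, 1.78, 0, 0, 0, -0.4, 0, 0, 0, 0, 1, 0, 0, 0, 0, 1, 0, 0, 0, 0, 1, 0, 0, 0, 0, 1, 0, 0, 0, 0, 1, 0, 0, 0, 0, 1, 0, 0, 0, 0, 1])

```text
t: 15.95
position: [612.1, -166.5, 33.1]
orientation: [[0.0, 1.0, 0.031], [-0.0, 0.031, -1.0], [-1.0, 0.0, 0.0]]
wrist_force: [-0.3, 0.2, 1.4]
gripper_width: 11.7
```

servo_tool(moves=[0, 0, 0, 0, 1, 0, 0, 0, 0, 1])

```text
t: 16.2
position: [612.1, -166.5, 33.0]
orientation: [[0.0, 1.0, 0.031], [0.0, 0.031, -1.0], [-1.0, 0.0, -0.0]]
wrist_force: [0.1, 0.6, 1.6]
gripper_width: 11.5
```

servo_tool(moves=[-2, 0, 0, 0, 1, -3.5, 0, 0, 0, 1, -3, 0, 0, 0, 1])

```text
t: 16.58
position: [612.3, -166.6, 120.6]
orientation: [[0.001, 1.0, 0.031], [-0.0, 0.031, -1.0], [-1.0, 0.001, 0.001]]
wrist_force: [0.2, -0.7, -0.8]
gripper_width: 11.5
```

```bash
python3 - <<'E'
from h import *
st(); plan((519.7,27.0,85),10.0,11,1)
E
```

```text
16.57 [ 612.3 -166.6  120.6] zang -88.23 F [ 0.2 -0.7 -0.8] w 11.5
from [ 612.3 -166.6  120.6] -88.2 roll deg -98.2
[[0.324, -0.787, -1.785, -0.156, 1.0], [0.324, -0.5, -1.885, -0.156, 1.0], [0.324, -0.202, -1.94, -0.156, 1.0], [0.324, 0.102, -1.948, -0.156, 1.0], [0.324, 0.403, -1.909, -0.156, 1.0], [0.324, 0.694, -1.823, -0.156, 1.0], [0.324, 0.969, -1.693, -0.156, 1.0], [0.324, 1.22, -1.522, -0.156, 1.0], [0.324, 1.442, -1.314, -0.156, 1.0], [0.324, 1.628, -1.075, -0.156, 1.0], [0.324, 1.775, -0.809, -0.156, 1.0]]
```

servo_tool(moves=[0.2, -0.79, -1.79, -0.156, 1, 0.3, -0.5, -1.89, -0.156, 1, 0.3, -0.2, -1.94, -0.156, 1, 0.3, 0.1, -1.95, -0.156, 1, 0.3, 0.4, -1.91, -0.156, 1, 0.3, 0.69, -1.82, -0.156, 1, 0.3, 0.97, -1.69, -0.156, 1, 0.3, 1.22, -1.52, -0.156, 1, 0.3, 1.44, -1.31, -0.156, 1, 0.3, 1.63, -1.08, -0.156, 1, 0.3, 1.78, -0.81, -0.156, 1, 0, 0, 0, 0, 1])

```text
t: 18.08
position: [519.2, 27.8, 87.0]
orientation: [[0.001, -0.176, 0.984], [0.0, 0.984, 0.176], [-1.0, -0.0, 0.001]]
wrist_force: [0.2, -0.6, -0.2]
gripper_width: 11.8
```

servo_tool(moves=[0, 0, 0, 0, 1, 0, 0, 0, 0, 1])

```text
t: 18.32
position: [519.6, 26.5, 86.3]
orientation: [[0.001, -0.173, 0.985], [-0.0, 0.985, 0.173], [-1.0, -0.0, 0.0]]
wrist_force: [-0.1, -0.1, -0.6]
gripper_width: 11.9
```

```bash
python3 - <<'E'
from h import *
st(); plan((519.7,27.0,85),10.0,1,1)
c=snap('wrist','w6')
cv2.imwrite('pics/c7.png',cv2.resize(c['frame'][60:310,220:420],None,fx=2.4*1.0,fy=2.4,interpolation=cv2.INTER_CUBIC))
E
```

```text
18.32 [519.6  26.5  86.3] zang 9.94 F [-0.1 -0.1 -0.6] w 11.9
from [519.6  26.5  86.3] 9.9 roll deg -0.1
[[0.13, 0.046, 0.015, -0.001, 1.0]]
```

View pics/c7.png

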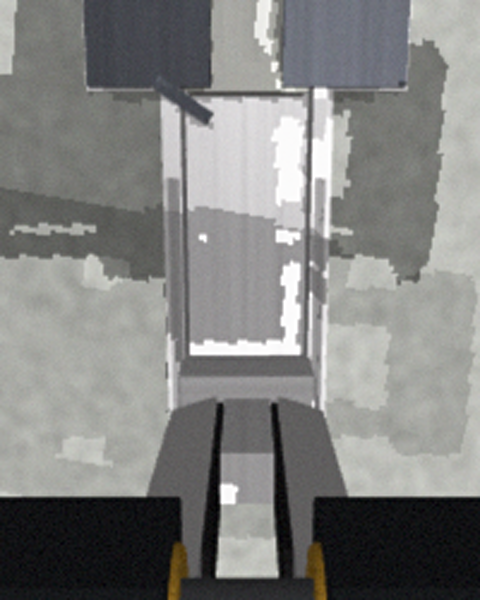

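The picture shows stud A held over the channel, with its foot at crop (181–312, 358–400) and the channel's inner walls at x=188 and x=304 near y=355. I check the centring in numbers.

```bash
python3 - <<'E'
from h import *
np.set_printoptions(precision=2,suppress=True)
W=lambda u,v,z:at('w6',220+u/2.4,60+v/2.4,z)
O=np.array([523.2,7.3,0]); t=np.radians(100); ux=np.array([np.cos(t),np.sin(t),0]); uy=np.array([-ux[1],ux[0],0])
f=lambda n,q:print(n,(q-O)@ux,(q-O)@uy)
for n,u,v,z in [('footL',181,377,75),('footR',312,377,75),('footLb',190,358,53),('footRb',302,358,53),('wallL floor',188,352,6),('wallR floor',304,352,6),('wallL far',184,110,6),('wallR far',308,110,6),('lipL',170,350,30),('lipR',323,350,30),('shoulder gate front L',86,87,45),('R',408,87,45)]: f(n,W(u,v,z))
f('tcp',np.array(r.read_state()['position']))
E
```

```text
footL 31.300663206354642 16.664109815253546
footR 31.24905033528617 -17.711785716468185
footLb 30.081721560639618 15.889897413131614
footRb 30.032916406250052 -16.668482889816893
wallL floor 18.609828715713405 20.16327172090082
wallR floor 18.548304464184064 -20.900913928034896
wallL far 100.92153818926774 19.80625420536061
wallR far 100.86185688439622 -20.79293020903406
lipL 26.069411885610247 24.026595875557987
lipR 25.995803576841997 -25.111327813273867
shoulder gate front L 105.76649255891104 43.72152300796448
R 105.63587545695205 -45.2820974792343
tcp 19.616066572536383 0.26235424967934584
```

servo_tool(moves=[1.5, 0, 0, 0, 1, 1, 0, 0, 0, 1, 0.6, 0, 0, 0, 1, 0.5, 0, 0, 0, 1, 0, 0, 0, 0, 1])

```text
t: 19.0
position: [519.1, 27.1, 49.6]
orientation: [[-0.001, -0.175, 0.985], [0.0, 0.985, 0.175], [-1.0, 0.0, -0.001]]
wrist_force: [1.0, -0.1, -0.2]
gripper_width: 12.0
```

servo_tool(moves=[0.4, 0, 0, 0, 1, 0.4, 0, 0, 0, 1, 0.2, 0, 0, 0, 1, 0, 0, 0, 0, 1])

```text
t: 19.5
position: [519.2, 27.1, 39.8]
orientation: [[-0.0, -0.175, 0.985], [-0.0, 0.985, 0.175], [-1.0, 0.0, -0.0]]
wrist_force: [-0.5, 0.0, -1.2]
gripper_width: 11.8
```

servo_tool(moves=[0.06, 0, 0, 0, 1, 0, 0, 0, 0, -0.4, 0, 0, 0, 0, -0.4, 0, 0, 0, 0, -0.4, 0, 0, 0, 0, -0.4, 0, 0, 0, 0, -0.4, -3, 0, 0, 0, -0.4, -5, 0, 0, 0, -0.4, -4, 0, 0, 0, -0.4])

```text
t: 20.62
position: [519.3, 27.1, 161.2]
orientation: [[0.001, -0.175, 0.985], [0.0, 0.985, 0.175], [-1.0, -0.0, 0.001]]
wrist_force: [-0.1, -0.5, -0.1]
gripper_width: 65.9
```

```bash
python3 - <<'E'
from h import *
st(); plan((466,-193,160),-90,11,-0.4)
E
```

```text
20.62 [519.3  27.1 161.2] zang 10.08 F [-0.1 -0.5 -0.1] w 65.9
from [519.3  27.1 161.2] 10.1 roll deg 100.1
[[0.011, -1.885, -0.828, 0.159, -0.4], [0.011, -1.992, -0.519, 0.159, -0.4], [0.011, -2.049, -0.198, 0.159, -0.4], [0.011, -2.055, 0.129, 0.159, -0.4], [0.011, -2.009, 0.452, 0.159, -0.4], [0.011, -1.912, 0.764, 0.159, -0.4], [0.011, -1.767, 1.057, 0.159, -0.4], [0.011, -1.578, 1.323, 0.159, -0.4], [0.011, -1.348, 1.556, 0.159, -0.4], [0.011, -1.085, 1.749, 0.159, -0.4], [0.011, -0.795, 1.899, 0.159, -0.4]]
```

servo_tool(moves=[0, -1.89, -0.83, 0.159, -0.4, 0, -1.99, -0.52, 0.159, -0.4, 0, -2.05, -0.2, 0.159, -0.4, 0, -2.06, 0.13, 0.159, -0.4, 0, -2.01, 0.45, 0.159, -0.4, 0, -1.91, 0.76, 0.159, -0.4, 0, -1.77, 1.06, 0.159, -0.4, 0, -1.58, 1.32, 0.159, -0.4, 0, -1.35, 1.56, 0.159, -0.4, 0, -1.09, 1.75, 0.159, -0.4, 0, -0.8, 1.9, 0.159, -0.4, 0, 0, 0, 0, -0.4])

```text
t: 22.12
position: [465.2, -193.8, 159.3]
orientation: [[-0.0, 1.0, -0.003], [0.0, -0.003, -1.0], [-1.0, -0.0, -0.0]]
wrist_force: [0.1, -0.0, -0.2]
gripper_width: 65.6
```

servo_tool(moves=[0, 0, 0, 0, -0.4, 0, 0, 0, 0, -0.4])

```text
t: 22.38
position: [465.7, -192.5, 159.4]
orientation: [[0.0, 1.0, 0.0], [0.0, 0.0, -1.0], [-1.0, 0.0, -0.0]]
wrist_force: [0.6, -0.7, 0.4]
gripper_width: 65.9
```

```bash
python3 - <<'E'
from h import *
st(); c=snap('wrist','w7')
print(proj('w7',(468,-197,58)))
cv2.imwrite('pics/c8.png',cv2.resize(c['frame'][120:320,200:460],None,fx=3,fy=3,interpolation=cv2.INTER_CUBIC))
E
```

```text
22.38 [ 465.7 -192.5  159.4] zang -89.98 F [ 0.6 -0.7  0.4] w 65.9
[329.00510659 195.93299129]
```

View pics/c8.png

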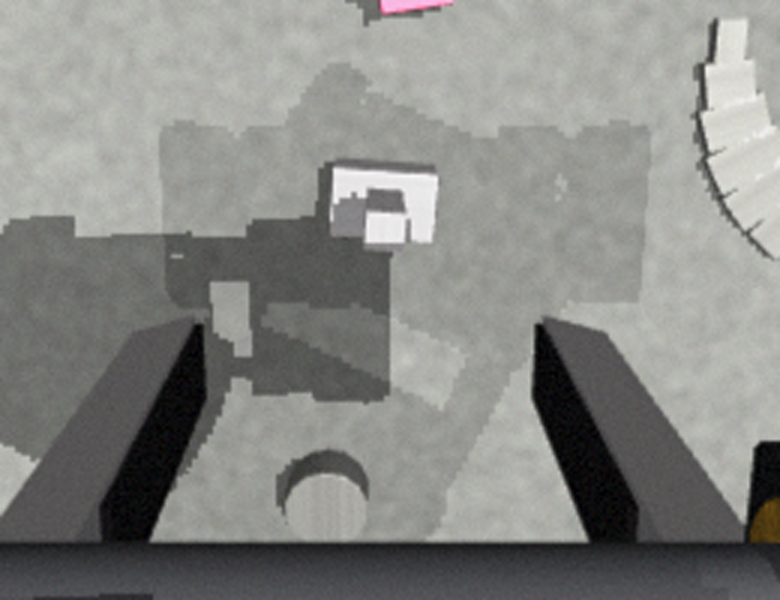

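Stud B's stem top is at crop (385,227). Its foot's edge runs from (331,168) to (438,175), about 3.4° clockwise, which agrees with the top camera's −92.9°.

```bash
python3 - <<'E'
from h import *
np.set_printoptions(precision=1,suppress=True)
W=lambda u,v,z:at('w7',200+u/3,120+v/3,z)
A=W(385,227,58); print('stem',A,W(385,227,58))
P=[W(*q,22) for q in((331,168),(438,175),(434,243),(329,236))]; print(P); d=P[1]-P[0]; print(np.degrees(np.arctan2(d[1],d[0])))
plan((A[0]+.3,A[1]-.3,33),-93.2,4,-0.4)
E
```

```text
stem [ 468.2 -196.4   58. ] [ 468.2 -196.4   58. ]
[array([ 479.8, -178.8,   22. ]), array([ 477.5, -214.9,   22. ]), array([ 453.7, -213.9,   22. ]), array([ 456.2, -177.8,   22. ])]
-93.7949927461571
from [ 465.6 -192.5  159.4] -90.0 roll deg 3.2
[[3.159, 0.073, 0.104, 0.014, -0.4], [3.159, 0.074, 0.103, 0.014, -0.4], [3.159, 0.076, 0.102, 0.014, -0.4], [3.159, 0.077, 0.101, 0.014, -0.4]]
```

servo_tool(moves=[1.5, 0.15, 0.2, 0.06, -0.4, 3, 0.15, 0.21, 0, -0.4, 3.5, 0, 0, 0, -0.4, 3, 0, 0, 0, -0.4, 1.64, 0, 0, 0, -0.4, 0, 0, 0, 0, 1, 0, 0, 0, 0, 1, 0, 0, 0, 0, 1, 0, 0, 0, 0, 1, 0, 0, 0, 0, 1, 0, 0, 0, 0, 1, 0, 0, 0, 0, 1])

```text
t: 23.92
position: [468.4, -197.3, 33.0]
orientation: [[0.0, 0.998, -0.062], [-0.0, -0.062, -0.998], [-1.0, 0.0, 0.0]]
wrist_force: [-0.1, 0.2, 1.5]
gripper_width: 11.7
```

servo_tool(moves=[0, 0, 0, 0, 1, 0, 0, 0, 0, 1])

```text
t: 24.18
position: [468.4, -197.3, 33.1]
orientation: [[0.0, 0.998, -0.062], [-0.0, -0.062, -0.998], [-1.0, 0.0, 0.0]]
wrist_force: [-0.8, -0.6, 3.3]
gripper_width: 11.7
```

servo_tool(moves=[-2, 0, 0, 0, 1, -4, 0, 0, 0, 1, -5, 0, 0, 0, 1])

```text
t: 24.55
position: [467.7, -197.0, 143.3]
orientation: [[-0.002, 0.998, -0.062], [0.001, -0.062, -0.998], [-1.0, -0.002, -0.001]]
wrist_force: [0.3, -0.3, -0.6]
gripper_width: 11.7
```

```bash
python3 - <<'E'
from h import *
O=np.array([523.2,7.3]); t=np.radians(100); ux=np.array([np.cos(t),np.sin(t)]); 
P=O+56*ux; print(P); st(); plan((P[0],P[1],120),10.0,12,1)
E
```

```text
[513.47570205  62.44923417]
24.55 [ 467.7 -197.   143.3] zang -93.56 F [ 0.3 -0.3 -0.6] w 11.7
from [ 467.7 -197.   143.3] -93.6 roll deg -103.6
[[0.195, 0.246, -2.182, -0.151, 1.0], [0.195, 0.571, -2.12, -0.151, 1.0], [0.195, 0.882, -2.01, -0.151, 1.0], [0.195, 1.174, -1.855, -0.151, 1.0], [0.195, 1.439, -1.658, -0.151, 1.0], [0.195, 1.671, -1.423, -0.151, 1.0], [0.195, 1.866, -1.156, -0.151, 1.0], [0.195, 2.019, -0.863, -0.151, 1.0], [0.195, 2.125, -0.551, -0.151, 1.0], [0.195, 2.184, -0.225, -0.151, 1.0], [0.195, 2.193, 0.105, -0.151, 1.0], [0.195, 2.152, 0.433, -0.151, 1.0]]
```

servo_tool(moves=[0.2, 0.25, -2.18, -0.151, 1, 0.2, 0.57, -2.12, -0.151, 1, 0.2, 0.88, -2.01, -0.151, 1, 0.2, 1.17, -1.86, -0.151, 1, 0.2, 1.44, -1.66, -0.151, 1, 0.2, 1.67, -1.42, -0.151, 1, 0.2, 1.87, -1.16, -0.151, 1, 0.2, 2.02, -0.86, -0.151, 1, 0.2, 2.13, -0.55, -0.151, 1, 0.2, 2.18, -0.23, -0.151, 1, 0.2, 2.19, 0.11, -0.151, 1, 0.2, 2.15, 0.43, -0.151, 1])

```text
t: 26.05
position: [513.5, 63.0, 118.6]
orientation: [[-0.0, -0.183, 0.983], [0.0, 0.983, 0.183], [-1.0, 0.0, -0.0]]
wrist_force: [0.1, -0.3, -0.4]
gripper_width: 11.7
```

servo_tool(moves=[0, 0, 0, 0, 1, 0, 0, 0, 0, 1, 0, 0, 0, 0, 1])

```text
t: 26.42
position: [513.5, 61.6, 119.0]
orientation: [[0.0, -0.176, 0.984], [-0.0, 0.984, 0.176], [-1.0, -0.0, 0.0]]
wrist_force: [-0.6, 0.0, -1.9]
gripper_width: 11.4
```

```bash
python3 - <<'E'
from h import *
st(); plan((513.5,62.4,85),10.0,1,1)
E
```

```text
26.43 [513.5  61.6 119. ] zang 10.12 F [-0.6  0.  -1.9] w 11.4
from [513.5  61.6 119. ] 10.1 roll deg 0.1
[[3.402, 0.079, 0.013, 0.002, 1.0]]
```

servo_tool(moves=[2.5, 0, 0, 0, 1, 2, 0, 0, 0, 1, 1.2, 0, 0, 0, 1, 0.8, 0, 0, 0, 1, 0.4, 0, 0, 0, 1, 0, 0, 0, 0, 1])

```text
t: 27.18
position: [513.7, 62.2, 50.1]
orientation: [[0.0, -0.178, 0.984], [0.0, 0.984, 0.178], [-1.0, -0.0, 0.0]]
wrist_force: [0.5, 0.3, -0.6]
gripper_width: 11.4
```

servo_tool(moves=[0.4, 0, 0, 0, 1, 0.4, 0, 0, 0, 1, 0.2, 0, 0, 0, 1, 0, 0, 0, 0, 1])

```text
t: 27.68
position: [513.5, 62.2, 39.8]
orientation: [[-0.0, -0.178, 0.984], [-0.0, 0.984, 0.178], [-1.0, 0.0, -0.0]]
wrist_force: [-0.7, 0.0, -0.8]
gripper_width: 11.7
```

servo_tool(moves=[0.06, 0, 0, 0, 1, 0, 0, 0, 0, -0.4, 0, 0, 0, 0, -0.4, 0, 0, 0, 0, -0.4, 0, 0, 0, 0, -0.4, 0, 0, 0, 0, -0.4, -3, 0, 0, 0, -0.4, -5, 0, 0, 0, -0.4, -2, 0, 0, 0, -0.4, 0, 0, 0, 0, -0.4])

```text
t: 28.92
position: [514.2, 62.3, 140.5]
orientation: [[0.003, -0.178, 0.984], [0.0, 0.984, 0.178], [-1.0, -0.0, 0.003]]
wrist_force: [0.1, 0.4, 0.3]
gripper_width: 66.1
```

```bash
python3 - <<'E'
from h import *
st(); plan((476.6,152.2,130),10.1,4,-0.4)
E
```

```text
28.93 [514.2  62.3 140.5] zang 10.26 F [0.1 0.4 0.3] w 66.1
from [514.2  62.3 140.5] 10.3 roll deg 0.2
[[0.262, 2.379, -0.523, 0.001, -0.4], [0.262, 2.379, -0.525, 0.001, -0.4], [0.262, 2.379, -0.527, 0.001, -0.4], [0.262, 2.378, -0.528, 0.001, -0.4]]
```

servo_tool(moves=[0, 2.38, -0.52, 0.003, -0.4, 0, 2.38, -0.52, 0, -0.4, 0, 2.38, -0.53, 0, -0.4, 0, 2.38, -0.53, 0, -0.4, 0, 0, 0, 0, -0.4, 0, 0, 0, 0, -0.4])

```text
t: 29.68
position: [476.1, 151.7, 138.6]
orientation: [[-0.001, -0.175, 0.985], [-0.0, 0.985, 0.175], [-1.0, -0.0, -0.001]]
wrist_force: [-0.3, 0.0, 0.0]
gripper_width: 65.7
```

```bash
python3 - <<'E'
from h import *
st(); c=snap('wrist','w8'); snap('side','s3')
u,v=proj('w8',(476.6,151.9,92)); print(u,v)
g=c['frame'].max(2)
w=g[int(v)-30:int(v)+30,int(u)-30:int(u)+30]
n,l,S,C=cv2.connectedComponentsWithStats((w<35).astype(np.uint8))
for i in range(1,n):
    if S[i,4]>40: print(S[i]+[int(u)-30,int(v)-30,0,0,0],C[i])
plan((476.6,152.0,55),10.1,4,-0.4)
E
```

```text
29.68 [476.1 151.7 138.6] zang 10.09 F [-0.3  0.   0. ] w 65.7
322.5891579451868 217.62908989550274
[315 190  17  27 326] [30.93558282 14.57668712]
from [476.3 151.6 138.9] 10.0 roll deg -0.1
[[2.098, 0.009, 0.009, -0.0, -0.4], [2.098, 0.009, 0.009, -0.0, -0.4], [2.098, 0.009, 0.009, -0.0, -0.4], [2.098, 0.009, 0.009, -0.0, -0.4]]
```

servo_tool(moves=[2, 0.02, 0.02, 0, -0.4, 3, 0, 0, 0, -0.4, 2.2, 0, 0, 0, -0.4, 1.2, 0, 0, 0, -0.4, 0, 0, 0, 0, 1, 0, 0, 0, 0, 1, 0, 0, 0, 0, 1, 0, 0, 0, 0, 1, 0, 0, 0, 0, 1, 0, 0, 0, 0, 1, 0, 0, 0, 0, 1, 0, 0, 0, 0, 1])

```text
t: 31.28
position: [476.3, 152.5, 55.4]
orientation: [[0.0, -0.175, 0.985], [0.0, 0.985, 0.175], [-1.0, 0.0, 0.0]]
wrist_force: [-0.2, 0.0, 2.2]
gripper_width: 13.6
```

servo_tool(moves=[0, 0, 0, 0, 1, 0, 0, 0, 0, 1])

```text
t: 31.52
position: [476.4, 152.5, 55.4]
orientation: [[0.0, -0.175, 0.985], [0.0, 0.985, 0.175], [-1.0, 0.0, 0.0]]
wrist_force: [-0.7, 0.0, 3.2]
gripper_width: 13.6
```

servo_tool(moves=[0, 0.1, 0, 0, 1, 0, 0.1, 0, 0, 1, 0, 0, 0, 0, 1])

```text
t: 31.9
position: [476.1, 153.8, 55.4]
orientation: [[0.0, -0.175, 0.985], [-0.001, 0.985, 0.175], [-1.0, -0.001, 0.0]]
wrist_force: [-0.0, -7.7, 3.1]
gripper_width: 13.4
```

servo_tool(moves=[0, 0, 0.3, 0, 1, 0, 0, 0.3, 0, 1, 0, 0, 0, 0, 1])

```text
t: 32.28
position: [482.3, 154.8, 55.4]
orientation: [[0.001, -0.175, 0.985], [-0.001, 0.985, 0.175], [-1.0, -0.001, 0.0]]
wrist_force: [1.7, -7.0, 2.2]
gripper_width: 13.1
```

servo_tool(moves=[0, 0, 0.3, 0, 1, 0, 0, 0.3, 0, 1, 0, 0, 0.3, 0, 1, 0, 0, 0, 0, 1])

```text
t: 32.78
position: [491.2, 156.4, 55.4]
orientation: [[0.001, -0.175, 0.985], [-0.001, 0.985, 0.175], [-1.0, -0.001, 0.0]]
wrist_force: [1.4, -6.6, 2.7]
gripper_width: 13.5
```

servo_tool(moves=[0, 0, 0.2, 0, 1, 0, 0, 0.15, 0, 1, 0, 0, 0, 0, 1])

```text
t: 33.15
position: [494.5, 157.0, 55.4]
orientation: [[0.0, -0.175, 0.985], [-0.001, 0.985, 0.175], [-1.0, -0.001, 0.0]]
wrist_force: [0.8, -6.5, 3.5]
gripper_width: 13.2
```

servo_tool(moves=[0, 0, 0.13, 0, 1, 0, 0, 0, 0, 1])

```text
t: 33.4
position: [495.7, 157.2, 55.4]
orientation: [[0.0, -0.175, 0.985], [-0.001, 0.985, 0.175], [-1.0, -0.001, 0.0]]
wrist_force: [1.1, -8.3, 3.6]
gripper_width: 13.4
```

servo_tool(moves=[0, -0.3, 0, 0, 1, 0, -0.5, 0, 0, 1, 0, -0.6, 0, 0, 1, 0, -0.6, 0, 0, 1, 0, -0.5, 0, 0, 1, 0, -0.4, 0, 0, 1, 0, -0.3, 0, 0, 1, 0, 0, 0, 0, 1])

```text
t: 34.4
position: [501.3, 125.6, 55.4]
orientation: [[0.0, -0.175, 0.985], [-0.001, 0.985, 0.175], [-1.0, -0.001, 0.0]]
wrist_force: [0.6, -6.9, 3.3]
gripper_width: 13.6
```

servo_tool(moves=[0, -0.3, 0, 0, 1, 0, -0.4, 0, 0, 1, 0, -0.4, 0, 0, 1, 0, -0.3, 0, 0, 1, 0, 0, 0, 0, 1])

```text
t: 35.02
position: [503.7, 111.9, 55.4]
orientation: [[0.0, -0.175, 0.985], [-0.001, 0.985, 0.175], [-1.0, -0.001, 0.0]]
wrist_force: [0.0, -6.6, 2.9]
gripper_width: 13.0
```

servo_tool(moves=[0, -0.3, 0, 0, 1, 0, -0.3, 0, 0, 1, 0, -0.3, 0, 0, 1, 0, 0, 0, 0, 1])

```text
t: 35.52
position: [505.2, 103.4, 55.4]
orientation: [[0.0, -0.175, 0.985], [-0.0, 0.985, 0.175], [-1.0, -0.0, 0.0]]
wrist_force: [-0.6, -5.3, 3.2]
gripper_width: 13.4
```

servo_tool(moves=[0, -0.15, 0, 0, 1, 0, -0.1, 0, 0, 1, 0, 0, 0, 0, 1])

```text
t: 35.9
position: [505.6, 101.2, 55.4]
orientation: [[0.0, -0.175, 0.985], [-0.0, 0.985, 0.175], [-1.0, -0.0, 0.0]]
wrist_force: [-0.3, -5.8, 5.4]
gripper_width: 13.5
```

servo_tool(moves=[0, -0.07, 0, 0, 1, 0, 0, 0, 0, 1])

```text
t: 36.15
position: [505.7, 100.6, 55.4]
orientation: [[0.0, -0.175, 0.985], [-0.0, 0.985, 0.175], [-1.0, -0.0, 0.0]]
wrist_force: [-0.7, -5.0, 4.9]
gripper_width: 13.2
```

servo_tool(moves=[0, -0.06, 0, 0, 1, 0, 0, 0, 0, 1])

```text
t: 36.4
position: [505.8, 100.0, 55.4]
orientation: [[0.0, -0.175, 0.985], [0.0, 0.985, 0.175], [-1.0, 0.0, 0.0]]
wrist_force: [-0.3, -3.8, 5.1]
gripper_width: 13.5
```

servo_tool(moves=[0, -0.05, 0, 0, 1, 0, 0, 0, 0, 1])

```text
t: 36.65
position: [505.9, 99.7, 55.4]
orientation: [[0.0, -0.175, 0.985], [0.0, 0.985, 0.175], [-1.0, 0.0, 0.0]]
wrist_force: [-0.1, -4.4, 5.0]
gripper_width: 13.5
```

servo_tool(moves=[0, -0.05, 0, 0, 1, 0, 0, 0, 0, 1])

```text
t: 36.9
position: [505.9, 99.5, 55.4]
orientation: [[-0.0, -0.175, 0.985], [0.001, 0.985, 0.175], [-1.0, 0.001, 0.0]]
wrist_force: [-1.1, 0.3, 5.6]
gripper_width: 13.5
```

servo_tool(moves=[0, -0.05, 0, 0, 1, 0, 0, 0, 0, 1])

```text
t: 37.15
position: [505.9, 99.3, 55.4]
orientation: [[-0.0, -0.175, 0.985], [0.001, 0.985, 0.175], [-1.0, 0.001, 0.0]]
wrist_force: [-0.8, 0.9, 5.8]
gripper_width: 13.5
```

servo_tool(moves=[0, 0, 0, 0, -0.4, 0, 0, 0, 0, -0.4, 0, 0, 0, 0, -0.4, 0, 0, 0, 0, -0.4, 0, 0, 0, 0, -0.4, 0, 0, 0, 0, -0.4, -3, 0, 0, 0, -0.4, -5, 0, 0, 0, -0.4, -3, 0, 0, 0, -0.4, 0, 0, 0, 0, -0.4, 0, 0, 0, 0, -0.4])

```text
t: 38.52
position: [505.6, 98.5, 164.4]
orientation: [[-0.001, -0.175, 0.985], [-0.0, 0.985, 0.175], [-1.0, 0.0, -0.001]]
wrist_force: [-0.1, 0.7, 0.4]
gripper_width: 65.7
```

```bash
python3 - <<'E'
from h import *
st(); c=snap('wrist','w9'); d=snap('side','s4'); e=snap('top','t4')
cv2.imwrite('pics/c9.png',np.hstack([cv2.resize(c['frame'][100:310,220:430],(480,480),interpolation=cv2.INTER_CUBIC),np.vstack([cv2.resize(d['frame'][210:330,260:380],(300,300),interpolation=cv2.INTER_CUBIC),cv2.resize(e['frame'][105:255,180:430],(300,180))])]))
E
```

```text
38.52 [505.6  98.5 164.4] zang 10.08 F [-0.1  0.7  0.4] w 65.7
```

View pics/c9.png

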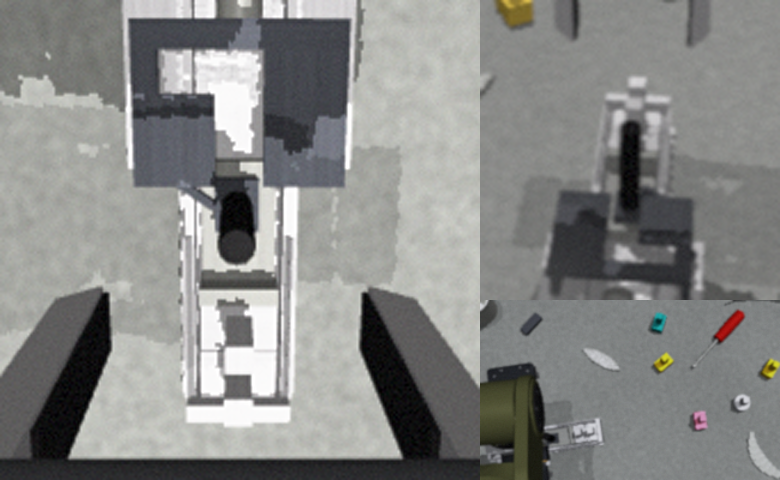

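The last picture shows both studs upright side by side between the end stop (crop row 405) and the follower's face (row 290). The post stands free in the slot at (237,245), and the bystanders in view are where they were.

```bash
python3 - <<'E'
from h import *
print(at('w9',220+237*210/480,100+246*210/480,92)); st(); r.job_done()
E
```

```text
[506.85656892  99.19844242  92.        ]
38.67 [505.6  98.5 164.2] zang 10.09 F [-0.3 -0.5  0.4] w 66.0
the job is handed in; nothing more can be done
```

The track is loaded and the job is handed in at 38.7 s; no verdict was reported.

- **Hooking:** I pulled the follower back by its post. I felt the bar at about 110 mm of travel, with about 11 N at the wrist. I then moved the post 20 mm sideways into the pocket and eased it onto the shoulder. After I let go, the wrist and side pictures showed it caught.
- **Studs:** I stood both grey rectangular-footed studs in the channel. Neither met any noticeable force on the way down.
- **Return:** I unhooked the post and eased the follower forward while holding it. At about 48.4 mm of travel the wrist force fell to about zero, so the studs were carrying the spring, and I let go.

**Last checks:**
- The final pictures show both studs upright, side by side between the end stop and the follower.
- The free post measured (506.9, 99.2) mm, against (506.7, 99.0) mm expected for a follower value of 48 mm.
- The gripper was clear of everything, and the bystanders that the last top view showed had not moved. The magnet was out of that view, but I worked clear of it.

**Disagreement:** the top camera was off by up to about 5 mm from the wrist and side cameras, so I used those two for the final positions.

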